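# Set out mosaic stones in twist-lock pots

## Task

Set out the mosaic stones for the class: for every scoop that holds stones, twist the next pot anticlockwise off the nested stack and stand it upright on the green work mat, then tip the scoop so that its stones slide into that pot, one colour to a pot. Lay each emptied scoop back flat on the bench and do not knock over the glue or the paint bottle; any pot not needed stays on the stack or stands on the mat.

Things in the scene. Friction and masses are not known exactly. Their poses are not given: they have to be found in the camera images.
- stack_base: Dark grey stacking base screwed to the bench: 120 mm round foot, socket 66 mm wide with its rim 46 mm up and the same two hooks as a pot. Origin at the centre of its underside, z up. Three pots stand nested on it, 41 mm apart, axes parallel to the base's, undersides 10, 51 and 92 mm over the bench at the start; each has its lugs under the hooks below, so none can be pulled straight off.
- pot_top: Top pot of the stack, slate-blue plastic, about 150 g; origin at the centre of its underside, z up. Foot 48 to 53 mm wide, 36 mm high, then a step out to a straight round upper part 66 mm across outside, 58 inside, up to the rim at z = 77 mm; 47 mm wide inside below the step, floor 3 mm. Take it round the upper part from above, across y, 8 to 14 mm below the rim (hooks stand on the x sides).
- pot_middle: Middle pot, same as pot_top. Every pot has two lugs on its +x and -x sides at the step (17 mm wide, z = 36 to 41 mm, out to 40 mm from the axis) and two rim hooks on the same sides (22 mm wide, 36 to 44.5 mm from the axis, tops at z = 86.5 mm): 89 mm over x, 66 mm over y. A nested pot's step rests on the rim below, its lugs under the hooks below with 1.5 mm of play.
- pot_bottom: Lowest pot, same as pot_top; needed only if all three scoops hold stones. To free any pot: turn it anticlockwise seen from above by 35 to 50 degrees (held up to 30; a stop blocks the other way), then lift; its foot is clear of the pot below after 50 mm. It turns easily: do not press or pull hard while turning, or the next pot may turn with it.
- work_mat: Dark green work mat with a light grid, 300 (x) x 140 (y) mm, 2 mm thick, lying fixed on the bench; origin at the centre of its underside, x and y along its edges. Room for three pots in a row along x, 95 mm apart.
- scoop_blue: Metal scoop for blue stones, 120 g, holding two, one or none: straight flat trough 84 x 44 mm (40 inside), walls 22 mm high, floor 2 mm, open at the spout (-x, lip at x = -42 mm), closed at x = +42; wooden handle 16 wide, 18 high, from x = 47 to 109 mm, mid-line 30 mm up: grip across y near x = 78. Origin under the trough's centre, z up.
- scoop_yellow: Metal scoop for yellow stones, 120 g, holding two, one or none: straight flat trough 84 x 44 mm (40 inside), walls 22 mm high, floor 2 mm, open at the spout (-x, lip at x = -42 mm), closed at x = +42; wooden handle 16 wide, 18 high, from x = 47 to 109 mm, mid-line 30 mm up: grip across y near x = 78. Origin under the trough's centre, z up.
- scoop_red: Metal scoop for red stones, 120 g, holding two, one or none: straight flat trough 84 x 44 mm (40 inside), walls 22 mm high, floor 2 mm, open at the spout (-x, lip at x = -42 mm), closed at x = +42; wooden handle 16 wide, 18 high, from x = 47 to 109 mm, mid-line 30 mm up: grip across y near x = 78. Origin under the trough's centre, z up.
- stone_blue_1: Blue glazed mosaic stone, a rounded block 28 x 24 x 18 mm, 25 g; origin at the centre of its 28 x 24 underside, z up. Slippery: it starts to slide when its scoop is tilted some 12 to 18 degrees. Absent in some starts; present ones lie in scoop_blue at the start.
- stone_blue_2: Blue glazed mosaic stone, a rounded block 28 x 24 x 18 mm, 25 g; origin at the centre of its 28 x 24 underside, z up. Slippery: it starts to slide when its scoop is tilted some 12 to 18 degrees. Absent in some starts; present ones lie in scoop_blue at the start.
- stone_yellow_1: Yellow glazed mosaic stone, a rounded block 28 x 24 x 18 mm, 25 g; origin at the centre of its 28 x 24 underside, z up. Slippery: it starts to slide when its scoop is tilted some 12 to 18 degrees. Absent in some starts; present ones lie in scoop_yellow at the start.
- stone_yellow_2: Yellow glazed mosaic stone, a rounded block 28 x 24 x 18 mm, 25 g; origin at the centre of its 28 x 24 underside, z up. Slippery: it starts to slide when its scoop is tilted some 12 to 18 degrees. Absent in some starts; present ones lie in scoop_yellow at the start.
- stone_red_1: Red glazed mosaic stone, a rounded block 28 x 24 x 18 mm, 25 g; origin at the centre of its 28 x 24 underside, z up. Slippery: it starts to slide when its scoop is tilted some 12 to 18 degrees. Absent in some starts; present ones lie in scoop_red at the start.
- stone_red_2: Red glazed mosaic stone, a rounded block 28 x 24 x 18 mm, 25 g; origin at the centre of its 28 x 24 underside, z up. Slippery: it starts to slide when its scoop is tilted some 12 to 18 degrees. Absent in some starts; present ones lie in scoop_red at the start.
- orange_top_glue: Bystander: white glue bottle with orange spout, 41 x 53 x 186 mm, stands upright; origin at the centre of its underside, z up.
- black_cap_paint: Bystander: black paint bottle with black cap, 43 x 98 mm, stands upright; origin at the centre of its underside, z up.
- card_core: Bystander: short brown card tube, 47 mm across, 69 mm high, standing behind the mat; origin at the centre of its underside, z up.

How it is judged:
On the way, in this order (a step that is already met when the one before it is completed fails the run):
1. the top pot has been twisted off and stands upright on the work mat (angle between pot_top's own z axis and vertical below 0.1 rad and z of pot_top in the frame of work_mat between -0.004 and 0.008 m and x of pot_top in the frame of work_mat between -0.15 and 0.15 m and y of pot_top in the frame of work_mat between -0.07 and 0.07 m), for 0.2 s.
2. a scoop is held up over pot height and tipped (more than 11 degrees) to slide its stones out (((angle between scoop_blue's own z axis and vertical above 0.2 rad and height (world z) of scoop_blue above 0.07 m) or (angle between scoop_yellow's own z axis and vertical above 0.2 rad and height (world z) of scoop_yellow above 0.07 m) or (angle between scoop_red's own z axis and vertical above 0.2 rad and height (world z) of scoop_red above 0.07 m))), for 0.1 s.
At the end, for the whole second after the job is handed in: Each stone inside a pot (within 36 mm of its axis, below the rim), one colour to a pot; top and middle pots upright (6 degrees) on the mat, bottom pot there too or still seated on the base; all scoops flat (6 degrees) on the bench, at most 18 mm up; pots and stones at rest (all of step 1 and (((horizontal distance between stone_blue_1 and pot_top below 0.036 m and z of stone_blue_1 in the frame of pot_top between -0.002 and 0.074 m) and (horizontal distance between stone_blue_2 and pot_top below 0.036 m and z of stone_blue_2 in the frame of pot_top between -0.002 and 0.074 m) and not (horizontal distance between stone_yellow_1 and pot_top below 0.036 m and z of stone_yellow_1 in the frame of pot_top between -0.002 and 0.074 m) and not (horizontal distance between stone_yellow_2 and pot_top below 0.036 m and z of stone_yellow_2 in the frame of pot_top between -0.002 and 0.074 m) and not (horizontal distance between stone_red_1 and pot_top below 0.036 m and z of stone_red_1 in the frame of pot_top between -0.002 and 0.074 m) and not (horizontal distance between stone_red_2 and pot_top below 0.036 m and z of stone_red_2 in the frame of pot_top between -0.002 and 0.074 m)) or ((horizontal distance between stone_blue_1 and pot_middle below 0.036 m and z of stone_blue_1 in the frame of pot_middle between -0.002 and 0.074 m) and (horizontal distance between stone_blue_2 and pot_middle below 0.036 m and z of stone_blue_2 in the frame of pot_middle between -0.002 and 0.074 m) and not (horizontal distance between stone_yellow_1 and pot_middle below 0.036 m and z of stone_yellow_1 in the frame of pot_middle between -0.002 and 0.074 m) and not (horizontal distance between stone_yellow_2 and pot_middle below 0.036 m and z of stone_yellow_2 in the frame of pot_middle between -0.002 and 0.074 m) and not (horizontal distance between stone_red_1 and pot_middle below 0.036 m and z of stone_red_1 in the frame of pot_middle between -0.002 and 0.074 m) and not (horizontal distance between stone_red_2 and pot_middle below 0.036 m and z of stone_red_2 in the frame of pot_middle between -0.002 and 0.074 m)) or ((horizontal distance between stone_blue_1 and pot_bottom below 0.036 m and z of stone_blue_1 in the frame of pot_bottom between -0.002 and 0.074 m) and (horizontal distance between stone_blue_2 and pot_bottom below 0.036 m and z of stone_blue_2 in the frame of pot_bottom between -0.002 and 0.074 m) and not (horizontal distance between stone_yellow_1 and pot_bottom below 0.036 m and z of stone_yellow_1 in the frame of pot_bottom between -0.002 and 0.074 m) and not (horizontal distance between stone_yellow_2 and pot_bottom below 0.036 m and z of stone_yellow_2 in the frame of pot_bottom between -0.002 and 0.074 m) and not (horizontal distance between stone_red_1 and pot_bottom below 0.036 m and z of stone_red_1 in the frame of pot_bottom between -0.002 and 0.074 m) and not (horizontal distance between stone_red_2 and pot_bottom below 0.036 m and z of stone_red_2 in the frame of pot_bottom between -0.002 and 0.074 m))) and (((horizontal distance between stone_yellow_1 and pot_top below 0.036 m and z of stone_yellow_1 in the frame of pot_top between -0.002 and 0.074 m) and (horizontal distance between stone_yellow_2 and pot_top below 0.036 m and z of stone_yellow_2 in the frame of pot_top between -0.002 and 0.074 m) and not (horizontal distance between stone_blue_1 and pot_top below 0.036 m and z of stone_blue_1 in the frame of pot_top between -0.002 and 0.074 m) and not (horizontal distance between stone_blue_2 and pot_top below 0.036 m and z of stone_blue_2 in the frame of pot_top between -0.002 and 0.074 m) and not (horizontal distance between stone_red_1 and pot_top below 0.036 m and z of stone_red_1 in the frame of pot_top between -0.002 and 0.074 m) and not (horizontal distance between stone_red_2 and pot_top below 0.036 m and z of stone_red_2 in the frame of pot_top between -0.002 and 0.074 m)) or ((horizontal distance between stone_yellow_1 and pot_middle below 0.036 m and z of stone_yellow_1 in the frame of pot_middle between -0.002 and 0.074 m) and (horizontal distance between stone_yellow_2 and pot_middle below 0.036 m and z of stone_yellow_2 in the frame of pot_middle between -0.002 and 0.074 m) and not (horizontal distance between stone_blue_1 and pot_middle below 0.036 m and z of stone_blue_1 in the frame of pot_middle between -0.002 and 0.074 m) and not (horizontal distance between stone_blue_2 and pot_middle below 0.036 m and z of stone_blue_2 in the frame of pot_middle between -0.002 and 0.074 m) and not (horizontal distance between stone_red_1 and pot_middle below 0.036 m and z of stone_red_1 in the frame of pot_middle between -0.002 and 0.074 m) and not (horizontal distance between stone_red_2 and pot_middle below 0.036 m and z of stone_red_2 in the frame of pot_middle between -0.002 and 0.074 m)) or ((horizontal distance between stone_yellow_1 and pot_bottom below 0.036 m and z of stone_yellow_1 in the frame of pot_bottom between -0.002 and 0.074 m) and (horizontal distance between stone_yellow_2 and pot_bottom below 0.036 m and z of stone_yellow_2 in the frame of pot_bottom between -0.002 and 0.074 m) and not (horizontal distance between stone_blue_1 and pot_bottom below 0.036 m and z of stone_blue_1 in the frame of pot_bottom between -0.002 and 0.074 m) and not (horizontal distance between stone_blue_2 and pot_bottom below 0.036 m and z of stone_blue_2 in the frame of pot_bottom between -0.002 and 0.074 m) and not (horizontal distance between stone_red_1 and pot_bottom below 0.036 m and z of stone_red_1 in the frame of pot_bottom between -0.002 and 0.074 m) and not (horizontal distance between stone_red_2 and pot_bottom below 0.036 m and z of stone_red_2 in the frame of pot_bottom between -0.002 and 0.074 m))) and (((horizontal distance between stone_red_1 and pot_top below 0.036 m and z of stone_red_1 in the frame of pot_top between -0.002 and 0.074 m) and (horizontal distance between stone_red_2 and pot_top below 0.036 m and z of stone_red_2 in the frame of pot_top between -0.002 and 0.074 m) and not (horizontal distance between stone_blue_1 and pot_top below 0.036 m and z of stone_blue_1 in the frame of pot_top between -0.002 and 0.074 m) and not (horizontal distance between stone_blue_2 and pot_top below 0.036 m and z of stone_blue_2 in the frame of pot_top between -0.002 and 0.074 m) and not (horizontal distance between stone_yellow_1 and pot_top below 0.036 m and z of stone_yellow_1 in the frame of pot_top between -0.002 and 0.074 m) and not (horizontal distance between stone_yellow_2 and pot_top below 0.036 m and z of stone_yellow_2 in the frame of pot_top between -0.002 and 0.074 m)) or ((horizontal distance between stone_red_1 and pot_middle below 0.036 m and z of stone_red_1 in the frame of pot_middle between -0.002 and 0.074 m) and (horizontal distance between stone_red_2 and pot_middle below 0.036 m and z of stone_red_2 in the frame of pot_middle between -0.002 and 0.074 m) and not (horizontal distance between stone_blue_1 and pot_middle below 0.036 m and z of stone_blue_1 in the frame of pot_middle between -0.002 and 0.074 m) and not (horizontal distance between stone_blue_2 and pot_middle below 0.036 m and z of stone_blue_2 in the frame of pot_middle between -0.002 and 0.074 m) and not (horizontal distance between stone_yellow_1 and pot_middle below 0.036 m and z of stone_yellow_1 in the frame of pot_middle between -0.002 and 0.074 m) and not (horizontal distance between stone_yellow_2 and pot_middle below 0.036 m and z of stone_yellow_2 in the frame of pot_middle between -0.002 and 0.074 m)) or ((horizontal distance between stone_red_1 and pot_bottom below 0.036 m and z of stone_red_1 in the frame of pot_bottom between -0.002 and 0.074 m) and (horizontal distance between stone_red_2 and pot_bottom below 0.036 m and z of stone_red_2 in the frame of pot_bottom between -0.002 and 0.074 m) and not (horizontal distance between stone_blue_1 and pot_bottom below 0.036 m and z of stone_blue_1 in the frame of pot_bottom between -0.002 and 0.074 m) and not (horizontal distance between stone_blue_2 and pot_bottom below 0.036 m and z of stone_blue_2 in the frame of pot_bottom between -0.002 and 0.074 m) and not (horizontal distance between stone_yellow_1 and pot_bottom below 0.036 m and z of stone_yellow_1 in the frame of pot_bottom between -0.002 and 0.074 m) and not (horizontal distance between stone_yellow_2 and pot_bottom below 0.036 m and z of stone_yellow_2 in the frame of pot_bottom between -0.002 and 0.074 m))) and angle between each of pot_middle, scoop_blue, scoop_yellow, scoop_red's own z axis and vertical below 0.1 rad and z of pot_middle in the frame of work_mat between -0.004 and 0.008 m and x of pot_middle in the frame of work_mat between -0.15 and 0.15 m and y of pot_middle in the frame of work_mat between -0.07 and 0.07 m and ((angle between pot_bottom's own z axis and vertical below 0.1 rad and z of pot_bottom in the frame of work_mat between -0.004 and 0.008 m and x of pot_bottom in the frame of work_mat between -0.15 and 0.15 m and y of pot_bottom in the frame of work_mat between -0.07 and 0.07 m) or (distance between pot_bottom and stack_base below 0.016 m and angle between pot_bottom's own z axis and vertical below 0.1 rad)) and height (world z) of scoop_blue between -0.004 and 0.018 m and height (world z) of scoop_yellow between -0.004 and 0.018 m and height (world z) of scoop_red between -0.004 and 0.018 m and linear speed of each of pot_top, pot_middle, pot_bottom, stone_blue_1, stone_blue_2, stone_yellow_1, stone_yellow_2, stone_red_1, stone_red_2 below 0.03 m/s); the robot touches nothing.
It fails at once if the glue bottle is knocked over (angle between orange_top_glue's own z axis and vertical above 0.6 rad).
It fails at once if the paint bottle is knocked over (angle between black_cap_paint's own z axis and vertical above 0.6 rad).
It fails at once if a stone, pot or scoop falls off the bench (height (world z) of any of stone_blue_1, stone_blue_2, stone_yellow_1, stone_yellow_2, stone_red_1, stone_red_2, pot_top, pot_middle, pot_bottom, scoop_blue, scoop_yellow, scoop_red below -0.1 m).
Of stone_blue_1, stone_blue_2, stone_yellow_1, stone_yellow_2, stone_red_1, stone_red_2 only 3 to 5 are there at a start; the rules pass over those that are not, and their reading is None.
At some moment in a run one of scoop_blue, scoop_yellow, scoop_red, card_core may be knocked a few centimetres aside while the robot is not near it.
It also fails if it takes over 210 s, if anything falls off the work surface, if the arm or the gripper's body presses on something with over 40 N, if the wrist force passes 120 N, or if a joint passes its speed limit or range.

## Robot

A 7-joint arm with a two-finger parallel gripper is mounted at the origin on a cart in front of the work surface, level with it; the furniture and walls round the work are solid. World frame = base frame: x ahead of the robot, y to its left, z up, the work surface at z = 0. Lengths are in m, angles in rad, forces in N, time in s.
With the tool pointing down it reaches from about 0.4 to 0.875 m from the base axis. Payload 4.4 kg.
Tool frame: the origin (TCP) lies midway between the tips of the shut fingers; the grasp point (between the pads) lies 19 mm behind it; z points along the fingers, x is the direction in which the jaws open and shut, and the axes are right-handed (so a half turn about z gives the same grasp; the last joint's range is limited). The gripper opens to 85 mm and grips with 20 to 120 N. Pads are 22 mm wide; open, the fingers measure 114 mm over their backs; the gripper's body (76 mm by 85 mm) begins 54 mm behind the grasp point. The pads swing forward as they close: fully open they stand 13 mm farther back than shut.
Start: joints at [-1.374, 0.628, 0.038, 1.517, -0.027, 0.996, -0.02], TCP at [0.169, 0.628, 0.231] pointing down, gripper open.
Joint ranges: [-3.06, 3.06], [-0.37, 2.12], [-1.25, 1.32], [0.18, 2.47], [-1.1, 4.24], [0.23, 1.98], [-2.94, 2.94]. Speed limits (rad/s): [2.57, 2.57, 3.14, 3.14, 3.14, 3.14, 3.14].

## Interface

Orientations are given as [roll, pitch, yaw] about the fixed x, y, z axes, in that order (R = Rz(yaw) Ry(pitch) Rx(roll)).
In Python, from plant import goto, movel, set_joints, gripper_to, hold, inverse_kinematics, camera, get_calibration, MotionError, sign_off, trace, current_t, current_joints, current_qd, current_joint_torque, current_tcp_pos, current_tcp_rot, current_wrist_force, current_wrist_torque, current_gripper_width gives the robot as it stands. Calls block until the motion is done:
- goto(position, orientation): joint-space move of the TCP to a pose.
- movel(position, ori=None, velocity=0.15, stop_force=None): straight line of the TCP; ori=None keeps the orientation; velocity is the mean speed in m/s. With stop_force (N) it stops when the force on the tool has changed by that much, and returns True; else False.
- set_joints(angles): joint-space move.
- gripper_to(opening): finger opening in m; the grip force is fixed at half the most; returns when the fingers have stopped.
- hold(seconds).
- inverse_kinematics(position, orientation): joint angles nearest the present ones, or None.
- camera(name): name is "scene" or "top" or "wrist"; returns the picture (400x640x3 uint8, red, green, blue); there is no depth.
- get_calibration(name): a dict with "intrinsics" (3x3 intrinsics, pixels), "R" (3x3) and "t" (3): a world point X has camera coordinates R X + t; the wrist camera has in their place "tool_from_camera" (4x4, takes a point from camera to tool coordinates, whose origin is the TCP and whose axes are the tool frame's). Camera axes: x right, y down, z forward; pixel columns grow to the right and rows downward; lengths in m; the calibration is good to about 2 mm. The wrist camera is an equidistant fisheye: a pixel r from the principal point sees the ray r / f radians off the axis. A picture is of the moment at which its call begins: read the wrist's pose just before it. get_calibration takes no time and is no camera call.
A pose or a line that the arm cannot do raises MotionError and nothing moves.
- sign_off(): hands the job in, once; it reports no verdict.
Trained networks look in the newest picture that a camera, given by its name, has taken for a name from the list of things; names that differ only in an ending like _2 or _b are one class to them, and where a whole thing is asked for, a point or a joint stands for the part that bears it (a point fixed in the world has none). Each returns a list of dicts, best first, with "confidence" (0 to 1); they miss things now and then, are a little off and sometimes report something else, mostly with a low value. They report only what shows in the picture. A call takes as long as a camera call.
- trace(label, camera): "pixels" (400x640 bool, what is visible of it) and "extent" ([left, top, width, height] in pixels, round what is visible of it).
Readings, each from a call of its own:
- current_t(): time.
- current_joints(): joint angles.
- current_qd(): joint speeds.
- current_joint_torque(): joint torques, N m.
- current_tcp_pos(): TCP position.
- current_tcp_rot(): TCP orientation.
- current_wrist_force(): force on the tool from outside, world axes, zero at the start.
- current_wrist_torque(): the same for the moment, N m.
- current_gripper_width(): finger opening in m.
Only numpy, scipy, OpenCV 4.12 (cv2) and the standard library are available. Lean on these libraries where they do the work, as an engineer would, in place of code of your own. Each camera call takes 0.05 s, during which the arm holds its last target.

## Working session

There is one attempt and no reset: what is moved stays moved. The work goes in short steps, each a Python script; the robot and the scene stay as the last script left them, time stands still between calls to the robot, and variables do not carry over. Pictures are saved under pics/ and viewed, and the job is handed in when it is done.

```bash
ls; mkdir -p pics; cat > /tmp/a.py <<'E'
import sys; sys.path.insert(0,'.')
from plant import *
import cv2, numpy as np
for n in ['scene','top','wrist']:
    im=camera(n); cv2.imwrite(f'pics/{n}0.png',im[:,:,::-1]); c=get_calibration(n); print(n,{k:np.round(np.array(v),4).tolist() for k,v in c.items()})
print(current_t(),current_tcp_pos(),current_tcp_rot(),current_gripper_width())
E
python3 /tmp/a.py
```

```text
pics
scene {'intrinsics': [[479.1253, 0.0, 312.9522], [0.0, 479.1253, 201.4623], [0.0, 0.0, 1.0]], 'R': [[-0.6359, -0.7717, 0.0085], [-0.4396, 0.3531, -0.8259], [0.6343, -0.5289, -0.5638]], 't': [0.3524, 0.3192, 1.2598]}
top {'intrinsics': [[473.3852, 0.0, 326.0675], [0.0, 473.3852, 198.892], [0.0, 0.0, 1.0]], 'R': [[0.0673, -0.9977, 0.0052], [-0.9762, -0.0669, -0.2063], [0.2062, 0.0088, -0.9785]], 't': [-0.0508, 0.5782, 1.605]}
wrist {'intrinsics': [[309.7069, 0.0, 319.2815], [0.0, 309.7069, 201.2065], [0.0, 0.0, 1.0]], 'tool_from_camera': [[1.0, -0.0002, 0.0008, -0.0008], [-0.0, 0.9632, 0.2689, -0.0686], [-0.0008, -0.2689, 0.9632, -0.1425], [0.0, 0.0, 0.0, 1.0]]}
0.15 [0.16870537 0.62724229 0.23061557] [3.14155549e+00 1.42801596e-03 1.30803807e+00] 0.08513321774183703
```

View pics/scene0.png

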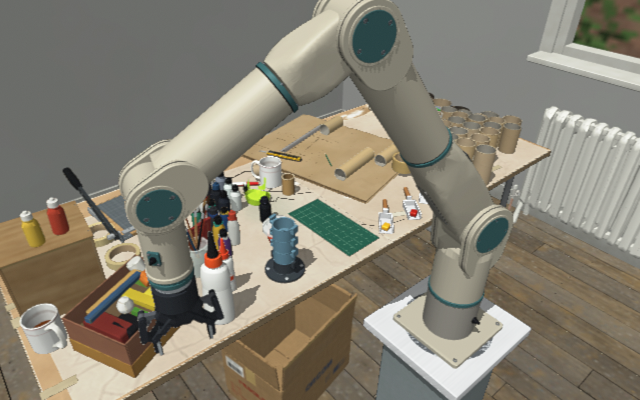

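View pics/top0.png

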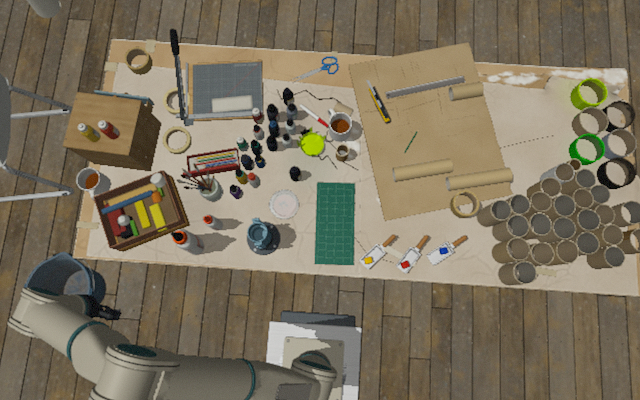

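View pics/wrist0.png

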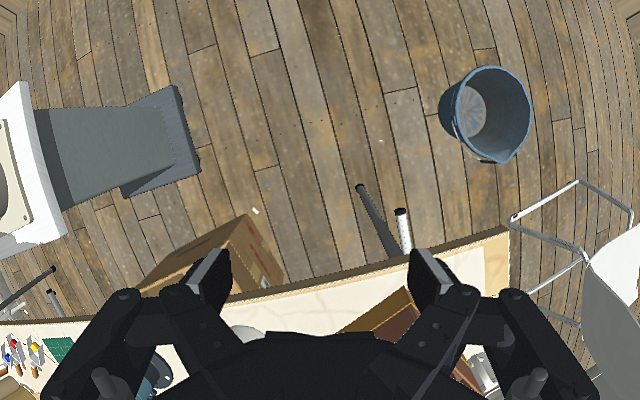

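The top view shows the mat at (335,223), the stack at (263,236) and the scoops at about (378,252), (413,254) and (445,250), with their handles pointing up and right. Next I'll run the traces and zoom in.

```bash
cat > h.py <<'E'
import sys; sys.path.insert(0,'.')
from plant import *
import cv2, numpy as np
from scipy.spatial.transform import Rotation as Ro
def Rm(rpy): return Ro.from_euler('xyz',rpy).as_matrix()
def save(im,n,crop=None,s=1):
    if crop: l,t,w,h=crop; im=im[t:t+h,l:l+w]
    im=cv2.resize(im,None,fx=s,fy=s,interpolation=cv2.INTER_CUBIC); cv2.imwrite(f'pics/{n}.png',im[:,:,::-1])
def fix(name,uv,z):
    "pixel -> world on plane z (top/scene)"
    c=get_calibration(name);K=np.array(c['intrinsics']);R=np.array(c['R']);t=np.array(c['t'])
    uv=np.atleast_2d(np.array(uv,float)); d=np.c_[(uv-K[:2,2])/K[0,0],np.ones(len(uv))]@R; o=-R.T@t
    return o+d*((z-o[2])/d[:,2])[:,None]
def wfix(uv,z,pose):
    p,rpy=pose;c=get_calibration('wrist');K=np.array(c['intrinsics']);T=np.array(c['tool_from_camera'])
    uv=np.atleast_2d(np.array(uv,float)); q=(uv-K[:2,2])/K[0,0]; r=np.linalg.norm(q,axis=1)+1e-12
    d=np.c_[q*(np.sin(r)/r)[:,None],np.cos(r)]; R=Rm(rpy)
    d=d@(R@T[:3,:3]).T; o=np.array(p)+R@T[:3,3]
    return o+d*((z-o[2])/d[:,2])[:,None]
def proj(X,pose):
    p,rpy=pose;c=get_calibration('wrist');K=np.array(c['intrinsics']);T=np.array(c['tool_from_camera']);R=Rm(rpy)
    x=(np.atleast_2d(X)-np.array(p))@R; x=(x-T[:3,3])@T[:3,:3]
    n=np.linalg.norm(x[:,:2],axis=1)+1e-12; th=np.arctan2(n,x[:,2])
    return x[:,:2]/n[:,None]*th[:,None]*K[0,0]+K[:2,2]
def pose(): return np.array(current_tcp_pos()),np.array(current_tcp_rot())
E
cat > /tmp/a.py <<'E'
from h import *
im=camera('top'); save(im,'top1',(220,150,260,130),3)
for l in ['stack_base','pot_top','work_mat','scoop_blue','scoop_yellow','scoop_red','stone_blue_1','stone_yellow_1','stone_red_1','card_core','orange_top_glue','black_cap_paint']:
    for r in trace(l,'top')[:3]:
        if r['confidence']<.3: continue
        m=np.array(r['pixels']); v,u=np.nonzero(m); c=(u.mean(),v.mean()); w=fix('top',c,0.0)[0]
        print(l,round(r['confidence'],2),r['extent'],len(u),np.round(c,1),np.round(w,3))
        if 'mat' in l or 'scoop' in l:
            (cx,cy),(a,b),th=cv2.minAreaRect(np.c_[u,v].astype(np.float32)); box=cv2.boxPoints(((cx,cy),(a,b),th)); print(np.round(fix('top',box,0)[:,:2],3).tolist())
E
PYTHONPATH=. python3 /tmp/a.py
```

```text
Traceback (most recent call last):
  File "h.py", line 2, in <module>
    from plant import *
ModuleNotFoundError: No module named 'plant'
```

```bash
export PYTHONPATH=.:$PYTHONPATH; python3 /tmp/a.py
```

```text
stack_base 0.76 [245.0, 222.8, 36.2, 31.1] 422 [267.3 241.5] [0.423 0.188 0.   ]
stack_base 0.39 [361.1, 235.0, 34.5, 32.6] 327 [377.2 251.4] [ 0.414 -0.206  0.   ]
pot_top 0.89 [248.4, 214.4, 19.2, 33.0] 418 [257.8 231.5] [0.457 0.226 0.   ]
work_mat 0.74 [316.0, 181.6, 41.3, 81.1] 3148 [334.8 222.8] [ 0.507 -0.048  0.   ]
[[0.356, 0.014], [0.656, 0.03], [0.663, -0.113], [0.363, -0.124]]
scoop_blue 0.9 [425.7, 233.8, 40.7, 27.8] 356 [443.6 250.2] [ 0.435 -0.442  0.   ]
[[0.418, -0.38], [0.513, -0.507], [0.474, -0.534], [0.38, -0.408]]
scoop_yellow 0.68 [365.8, 238.2, 28.0, 30.7] 304 [376.3 252.4] [ 0.411 -0.203  0.   ]
[[0.381, -0.143], [0.49, -0.247], [0.459, -0.279], [0.35, -0.175]]
scoop_red 0.56 [394.3, 237.6, 36.9, 36.5] 355 [412.1 254.5] [ 0.412 -0.33   0.   ]
[[0.371, -0.272], [0.499, -0.363], [0.472, -0.401], [0.345, -0.31]]
stone_red_1 0.63 [393.1, 239.5, 37.5, 34.6] 353 [412.  254.4] [ 0.412 -0.33   0.   ]
stone_red_1 0.61 [399.6, 257.0, 6.9, 12.4] 53 [405.1 263.8] [ 0.377 -0.307  0.   ]
card_core 0.66 [340.1, 142.5, 8.4, 20.1] 155 [342.2 152.2] [ 0.774 -0.059  0.   ]
orange_top_glue 0.57 [204.4, 213.9, 21.2, 14.8] 192 [213.4 222. ] [0.48  0.389 0.   ]
black_cap_paint 0.58 [289.1, 163.3, 13.5, 17.7] 151 [295.5 173. ] [0.683 0.108 0.   ]
```

View pics/top1.png

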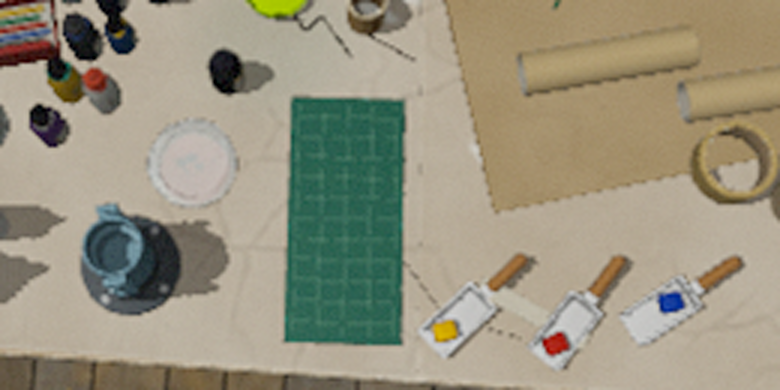

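All three scoops seem to hold stones, and the stack's hooks lie roughly along world x. I'll raise the arm and look closely with the wrist camera.

```bash
cat > /tmp/b.py <<'E'
from h import *
p,r=pose(); movel([p[0],p[1],0.40],velocity=.3)
for n,P,y in [('wst',[0.42,0.19,0.40],1.57),('wsc',[0.46,-0.3,0.40],1.57)]:
    print(inverse_kinematics(P,[np.pi,0,y]))
    goto(P,[np.pi,0,y]); ps=pose(); im=camera('wrist'); save(im,n); print(n,ps,current_t(),np.round(current_joints(),2))
    np.save(f'{n}.npy',np.concatenate(ps))
    for l in ['pot_top','stack_base'] if n=='wst' else ['scoop_blue','scoop_yellow','scoop_red','stone_blue_1','stone_yellow_1','stone_red_1','work_mat']:
        for i,q in enumerate(trace(l,'wrist')[:3]):
            m=np.array(q['pixels']); np.save(f'm_{n}_{l}_{i}.npy',m); print(l,i,round(q['confidence'],2),q['extent'],m.sum())
E
python3 /tmp/b.py
```

```text
[-0.71060785  0.18850915  0.2764071   1.75457911 -0.05476977  1.2060011
  1.15069875]
wst (array([0.41986526, 0.19108664, 0.39982991]), array([-3.14136798e+00, -2.04552345e-04,  1.57169927e+00])) 3.3917 [-0.71  0.19  0.28  1.75 -0.05  1.21  1.15]
pot_top 0 0.67 [304.6, 149.3, 53.6, 71.3] 2603
pot_top 1 0.52 [48.9, 167.1, 8.3, 13.6] 96
stack_base 0 0.97 [292.4, 128.7, 70.4, 59.9] 1532
stack_base 1 0.73 [409.5, 172.1, 58.4, 43.8] 1206
stack_base 2 0.19 [126.0, 133.6, 15.0, 16.0] 165
[ 0.0078369   0.41702384  0.79715508  1.55376101 -0.30543191  1.3000977
  2.4143312 ]
wsc (array([ 0.46080412, -0.29869871,  0.39980804]), array([ 3.14148499e+00, -1.00566351e-03,  1.57223009e+00])) 5.3333 [ 0.01  0.42  0.8   1.55 -0.31  1.3   2.41]
scoop_blue 0 0.73 [198.1, 112.6, 75.2, 64.5] 1411
scoop_blue 1 0.73 [273.9, 89.5, 64.1, 83.4] 1526
scoop_blue 2 0.26 [534.5, 124.9, 36.7, 55.4] 1316
scoop_yellow 0 0.95 [345.6, 98.0, 65.8, 69.7] 1349
scoop_red 0 0.83 [273.7, 87.9, 66.5, 82.1] 1540
stone_blue_1 0 0.63 [235.2, 133.9, 13.2, 14.1] 174
stone_blue_1 1 0.26 [612.0, 170.5, 28.0, 20.5] 398
stone_yellow_1 0 0.64 [382.0, 102.7, 21.7, 16.9] 224
stone_red_1 0 0.65 [310.5, 100.7, 16.8, 11.5] 166
stone_red_1 1 0.54 [342.7, 95.7, 71.0, 73.1] 1393
stone_red_1 2 0.16 [414.8, 100.1, 69.2, 155.9] 9646
work_mat 0 0.98 [414.4, 102.0, 71.7, 153.2] 9496
```

View pics/wst.png

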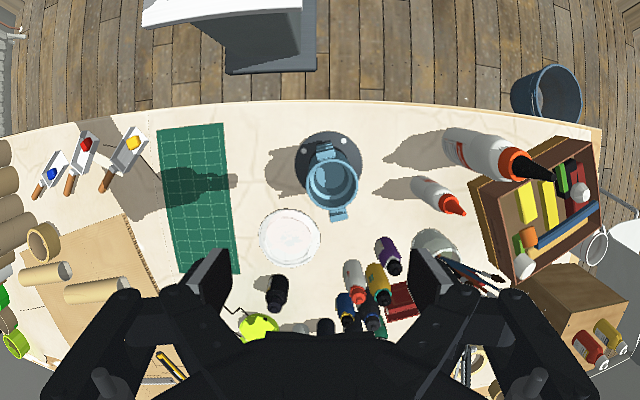

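View pics/wsc.png

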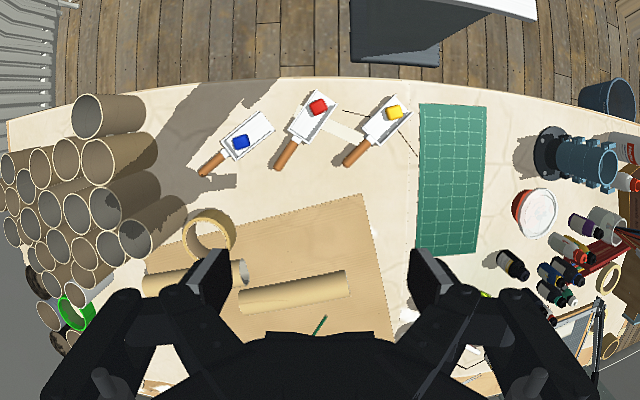

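One stone lies in each scoop: blue at (240,142), red at (318,107) and yellow at (394,112). So all three pots are needed. Next is a close look at the stack top.

```bash
cat > /tmp/b.py <<'E'
from h import *
d=np.load('wst.npy'); c=wfix([[332,183]],.169,(d[:3],d[3:]))[0]; print(c)
goto([c[0],c[1],0.36],[np.pi,0,1.57]); movel([c[0],c[1],0.28],velocity=.2)
ps=pose(); im=camera('wrist'); np.save('w2.npy',np.concatenate(ps)); np.save('w2im.npy',im)
save(im,'w2',(200,80,240,200),3.3)
print(ps,current_t(),current_wrist_force())
E
python3 /tmp/b.py
```

```text
[0.43201229 0.20649761 0.169     ]
(array([0.43289841, 0.20593558, 0.28057299]), array([3.14068150e+00, 1.57450280e-04, 1.56852338e+00])) 8.1333 [0.16990327 1.33610518 0.05113916]
```

View pics/w2.png

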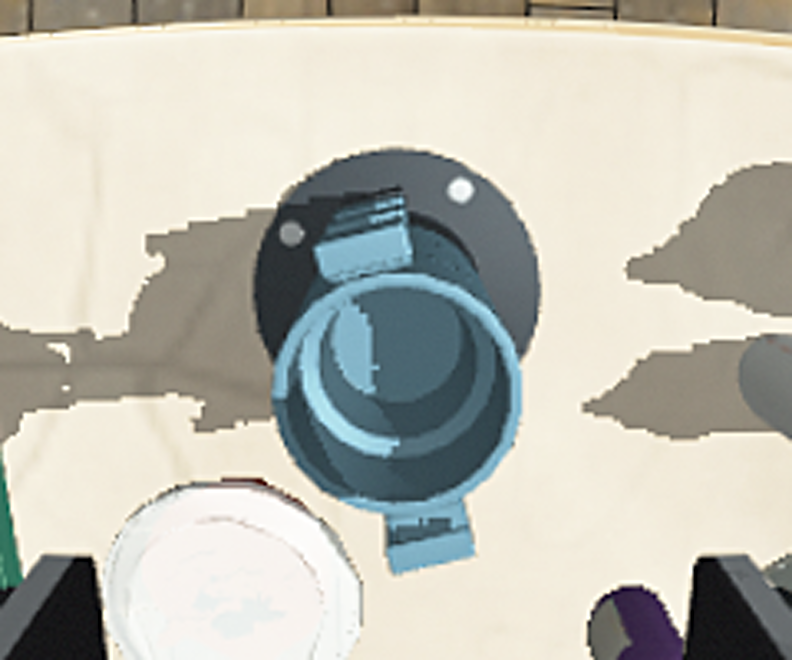

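```bash
cat > /tmp/c.py <<'E'
from h import *
d=np.load('w2.npy'); ps=(d[:3],d[3:]); im=np.load('w2im.npy').copy()
z2=lambda a:np.array(a,float)/3.3+[200,80]-0.35
pts=z2([[273,394],[522,394],[397,272],[397,514],[302,310],[490,310],[312,480],[484,478]])
W=wfix(pts,.169,ps)[:,:2]
A=np.c_[2*W,np.ones(len(W))]; s=np.linalg.lstsq(A,(W**2).sum(1),rcond=None)[0]; c=s[:2]; print('c',c,'r',np.sqrt(s[2]+c@c), np.linalg.norm(W-c,axis=1))
Ha=wfix(z2([[393,573],[474,556]]),.1785,ps)[:,:2]; Hb=wfix(z2([[314,243],[408,222]]),.1785,ps)[:,:2]
for H in(Ha,Hb): m=H.mean(0)-c; e=H[1]-H[0]; print('hook',np.round(H,4),np.linalg.norm(m),np.degrees(np.arctan2(m[1],m[0])),'edge',np.linalg.norm(e),np.degrees(np.arctan2(e[1],e[0])))
ya=np.arctan2(*(Ha.mean(0)-Hb.mean(0))[::-1]); print('yaw',np.degrees(ya), 'hookmid',(Ha.mean(0)+Hb.mean(0))/2)
C,S=np.cos(ya),np.sin(ya)
big=cv2.resize(im[80:280,200:440],None,fx=3.3,fy=3.3,interpolation=cv2.INTER_CUBIC)
def draw(X,col):
    q=((proj(X,ps)-[200,80]+.35)*3.3).round().astype(np.int32); cv2.polylines(big,[q],True,col,1)
a=np.linspace(0,2*np.pi,60)
for r in(.033,.029): draw(np.c_[c[0]+r*np.cos(a),c[1]+r*np.sin(a),0*a+.169],(255,0,0))
draw(np.c_[c[0]+.06*np.cos(a),c[1]+.06*np.sin(a),0*a+.0],(255,0,0))
for sg in(1,-1):
    L=np.array([[.036,-.011],[.036,.011],[.0445,.011],[.0445,-.011]])*[sg,1]
    draw(np.c_[c[0]+C*L[:,0]-S*L[:,1],c[1]+S*L[:,0]+C*L[:,1],L[:,0]*0+.1785],(255,0,0))
cv2.imwrite('pics/ov2.png',big[:,:,::-1])
E
python3 /tmp/c.py
```

```text
c [0.43375135 0.20606419] r 0.03243882388539044 [0.03209    0.03237619 0.03215119 0.0328031  0.03294399 0.03256741
 0.03228028 0.03228824]
hook [[0.4795 0.2049]
 [0.4747 0.2262]] 0.04441524941574458 12.317160951829228 edge 0.021779263525717848 102.71671545175303
hook [[0.393  0.1862]
 [0.3881 0.2088]] 0.04407124968346601 -168.736755737867 edge 0.023130503960568996 102.36552818708955
yaw 11.792251265733148 hookmid [0.43383658 0.20649766]
```

View pics/ov2.png

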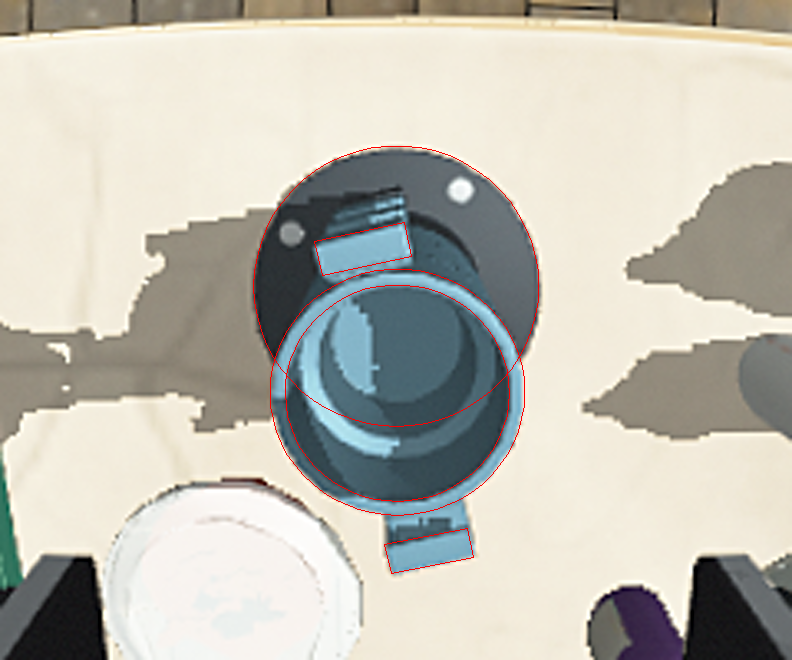

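The overlay fits very well: axis at (0.4338, 0.2062), yaw about 11.9°, and the base is vertical. I'll take the top pot now.

```bash
cat >> h.py <<'E'
C=np.array([0.4338,0.2063]); YAW=np.radians(11.9)
D=np.array([np.pi,0,0])
def f(): return np.round(current_wrist_force(),1)
def grasp_pot(under,tag):
    "under: pot underside z"
    y0=YAW+np.pi/2
    goto([*C,max(under+.077+.06,.2)],D+[0,0,y0]); zt=under+.077-.011-.025
    print('stop',movel([*C,zt],velocity=.08,stop_force=8),f())
    gripper_to(.05); print('w',current_gripper_width(),current_tcp_pos(),f(),np.array(current_wrist_torque()))
def twist(deg=42,n=7):
    p=current_tcp_pos(); y0=YAW+np.pi/2
    for i in range(1,n+1):
        movel(p,D+[0,0,y0+np.radians(deg)*i/n],velocity=.05)
        print(i,round(current_t(),1),f(),np.round(current_wrist_torque(),2),np.round(pose()[1][2],3))
E
cat > /tmp/d.py <<'E'
from h import *
grasp_pot(.092,'top')
im=camera('wrist'); save(im,'g1')
twist()
print(current_tcp_pos(),current_t())
E
python3 /tmp/d.py
```

```text
stop False [-0.5  0.9  0.7]
w 0.06529086805830346 [0.43411508 0.2064433  0.13388023] [-1.2 -0.2  7.5] [-0.26513904  0.25209351  0.08935624]
1 10.4 [ 0.9 -0.3 -1.8] [ 0.06 -0.11  0.01] 1.881
2 10.7 [ 0.1 -0.   1.1] [ 0.02 -0.05  0.04] 1.984
3 11.0 [-0.5 -0.3  0.8] [-0.08 -0.01  0.05] 2.088
4 11.2 [0.5 0.2 0.8] [ 0.02 -0.08 -0.  ] 2.193
5 11.5 [0.2 0.  1.6] [-0.01 -0.1   0.06] 2.297
6 11.7 [ 0.5 -0.2  2. ] [-0.07 -0.1   0.11] 2.402
7 12.0 [-0.4  0.5  2.7] [-0.02 -0.07  0.02] 2.507
[0.43420618 0.2064619  0.13392887] 12.0
```

View pics/g1.png

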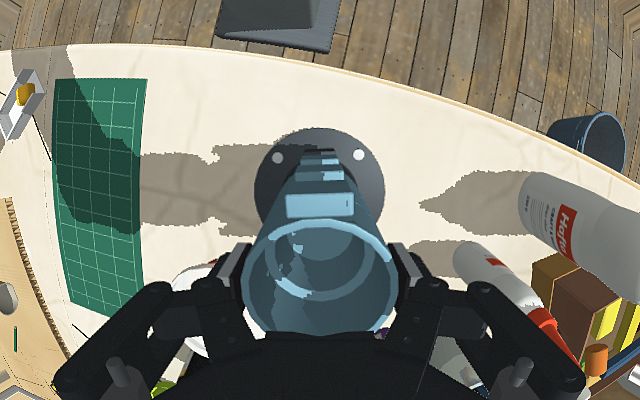

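The pads hold the pot squarely and the forces stay small. Now a check of which pots turned, then a slow lift.

```bash
cat > /tmp/d.py <<'E'
from h import *
im=camera('wrist'); a=im[60:340,160:480].copy()
p=current_tcp_pos()
print('stop',movel([p[0],p[1],p[2]+.015],velocity=.05,stop_force=8),f(),current_tcp_pos())
im=camera('wrist'); b=im[60:340,160:480]
save(np.hstack([a,b]),'tw1',s=1.25)
E
python3 /tmp/d.py
```

```text
stop False [-0.3 -0.6 -0.9] [0.43419444 0.20653629 0.1491968 ]
```

View pics/tw1.png

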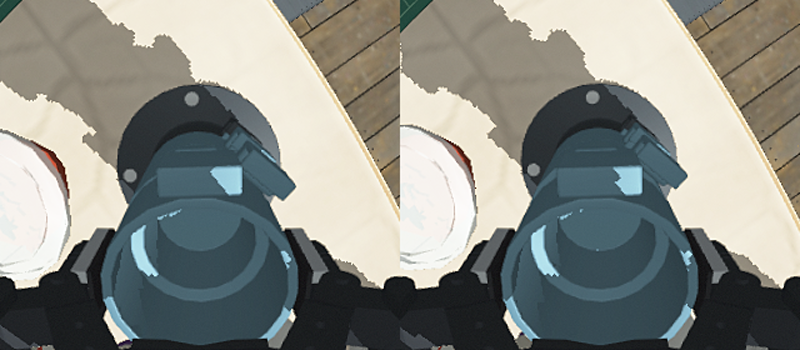

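Only the top pot turned and it lifts freely. Now the mat pose, and then placing.

```bash
cat > /tmp/e.py <<'E'
from h import *
d=np.load('wsc.npy'); m=np.load('m_wsc_work_mat_0.npy'); v,u=np.nonzero(m)
W=wfix(np.c_[u,v],.002,(d[:3],d[3:]))[:,:2]
r=cv2.minAreaRect((W*1000).astype(np.float32)); print(r, W.mean(0)); print(cv2.boxPoints(r))
E
python3 /tmp/e.py
```

```text
((507.1407775878906, -43.191062927246094), (298.741943359375, 144.88941955566406), 2.2105720043182373) [ 0.49819776 -0.04750646]
[[ 355.0866     23.438171]
 [ 360.6753   -121.34343 ]
 [ 659.19495  -109.8203  ]
 [ 653.60626    34.961304]]
```

```bash
cat >> h.py <<'E'
POTS=[(.623,-.026),(.527,-.030),(.432,-.034)]; OFF=.0419; PY=1.614
def place(i):
    x,y=POTS[i]; p=current_tcp_pos()
    movel([p[0],p[1],.245],velocity=.15); print('lifted',f(),current_gripper_width())
    movel([x,y,.2],D+[0,0,PY],velocity=.2)
    movel([x,y,OFF+.015],velocity=.15)
    print('contact',movel([x,y,OFF-.003],velocity=.03,stop_force=5),current_tcp_pos(),f())
    p=current_tcp_pos()
    gripper_to(.085); print('rel',current_gripper_width(),f())
    movel([p[0],p[1],.22],velocity=.2)
E
cat > /tmp/d.py <<'E'
from h import *
place(0)
im=camera('wrist'); save(im,'p1'); im=camera('top'); save(im,'p1t',(220,150,260,130),3)
print(current_t())
E
python3 /tmp/d.py
```

```text
lifted [-0.2  0.2 -2.2] 0.06546458701022487
contact True [ 0.62316354 -0.02591979  0.04397604] [-1.5  0.3  5.2]
rel 0.08481568850883855 [0.2 0.5 1.1]
18.0583
```

View pics/p1.png

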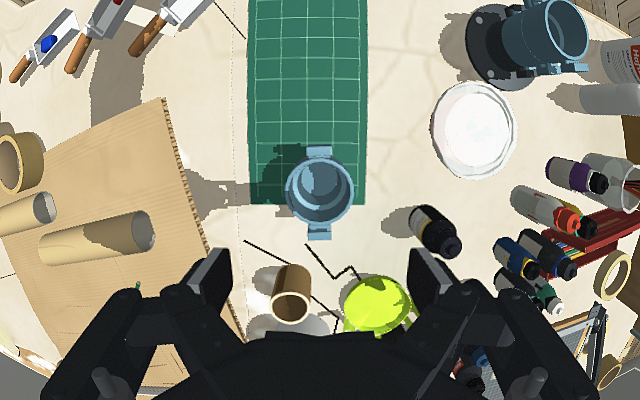

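View pics/p1t.png

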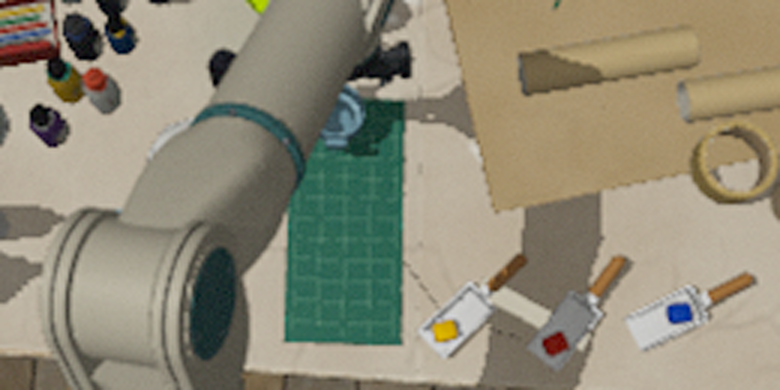

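The top pot stands on the mat, and the blue scoop has been knocked a little. Next is the middle pot, checking the stack yaw on the way.

```bash
cat > /tmp/d.py <<'E'
from h import *
movel([*C,.25],D+[0,0,1.57],velocity=.25)
ps=pose(); im=camera('wrist')
big=cv2.resize(im[80:280,200:440],None,fx=3.3,fy=3.3,interpolation=cv2.INTER_CUBIC)
def draw(X,col=(255,0,0)):
    q=((proj(X,ps)-[200,80]+.35)*3.3).round().astype(np.int32); cv2.polylines(big,[q],True,col,1)
a=np.linspace(0,2*np.pi,60); c=C; z=.051+.077; Cc,S=np.cos(YAW),np.sin(YAW)
draw(np.c_[c[0]+.033*np.cos(a),c[1]+.033*np.sin(a),0*a+z])
for sg in(1,-1):
    L=np.array([[.036,-.011],[.036,.011],[.0445,.011],[.0445,-.011]])*[sg,1]
    draw(np.c_[c[0]+Cc*L[:,0]-S*L[:,1],c[1]+S*L[:,0]+Cc*L[:,1],L[:,0]*0+z+.0095])
cv2.imwrite('pics/ov3.png',big[:,:,::-1])
E
python3 /tmp/d.py
```

```text
(no output)
```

View pics/ov3.png

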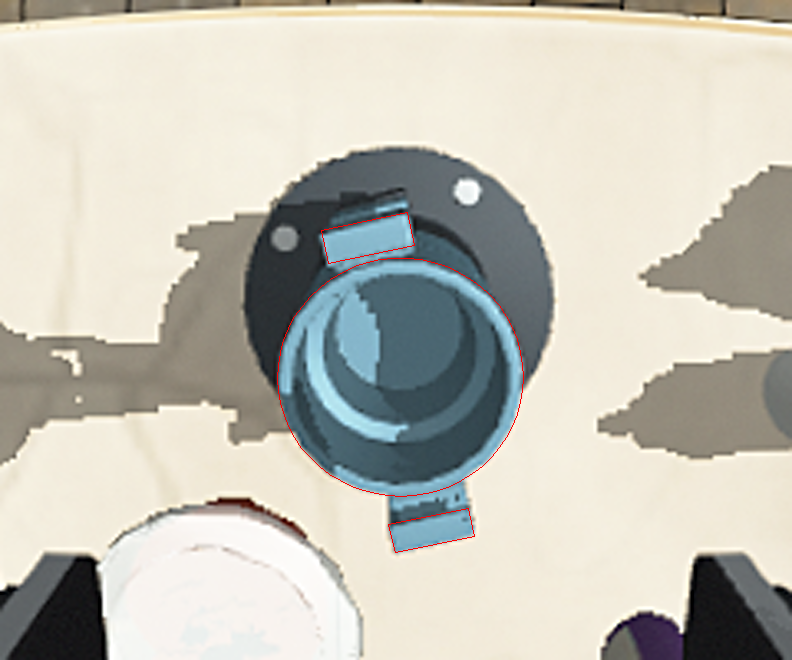

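The middle pot has not moved and the overlay matches. I'll twist it off and place it.

```bash
cat > /tmp/d.py <<'E'
from h import *
grasp_pot(.051,'mid'); twist()
p=current_tcp_pos()
print('stop',movel([p[0],p[1],p[2]+.02],velocity=.05,stop_force=8),f(),current_tcp_pos())
im=camera('wrist'); save(im,'tw2')
place(1)
movel([*C,.22],D+[0,0,1.57],velocity=.25)
ps=pose(); im=camera('wrist')
big=cv2.resize(im[80:280,200:440],None,fx=3.3,fy=3.3,interpolation=cv2.INTER_CUBIC)
def draw(X,col=(255,0,0)):
    q=((proj(X,ps)-[200,80]+.35)*3.3).round().astype(np.int32); cv2.polylines(big,[q],True,col,1)
a=np.linspace(0,2*np.pi,60); c=C; z=.010+.077; Cc,S=np.cos(YAW),np.sin(YAW)
draw(np.c_[c[0]+.033*np.cos(a),c[1]+.033*np.sin(a),0*a+z])
for sg in(1,-1):
    L=np.array([[.036,-.011],[.036,.011],[.0445,.011],[.0445,-.011]])*[sg,1]
    draw(np.c_[c[0]+Cc*L[:,0]-S*L[:,1],c[1]+S*L[:,0]+Cc*L[:,1],L[:,0]*0+z+.0095])
cv2.imwrite('pics/ov4.png',big[:,:,::-1]); save(im,'p2')
print(current_t())
E
python3 /tmp/d.py
```

```text
stop False [-0.4  0.2  0.4]
w 0.06529864412970206 [0.43405561 0.20644241 0.09284819] [-1.2 -1.1  7.3] [-0.19770305  0.27861372  0.10565698]
1 21.9 [-0.1 -0.  -1.6] [-0.03  0.06 -0.03] 1.881
2 22.1 [-0.5  0.   1.5] [ 0.04 -0.05  0.05] 1.984
3 22.4 [-0.  -0.1  1. ] [-0.03 -0.08  0.03] 2.088
4 22.7 [-0.4  0.7  2.1] [-0.01 -0.11  0.03] 2.193
5 22.9 [-0.1 -0.8  1.7] [-0.07 -0.03 -0.03] 2.297
6 23.2 [0.2 0.2 1.5] [-0.01 -0.09  0.07] 2.402
7 23.4 [-0.2  0.6  2. ] [ 0.   -0.04  0.07] 2.507
stop False [ 0.7  0.3 -2.6] [0.43412601 0.20661285 0.11314366]
lifted [-0.7 -0.5 -1.9] 0.0649404975324813
contact True [ 0.52722333 -0.02986369  0.04389743] [-0.6  0.4  6. ]
rel 0.08470258268686029 [-0.5  0.5  0. ]
30.675
```

View pics/ov4.png

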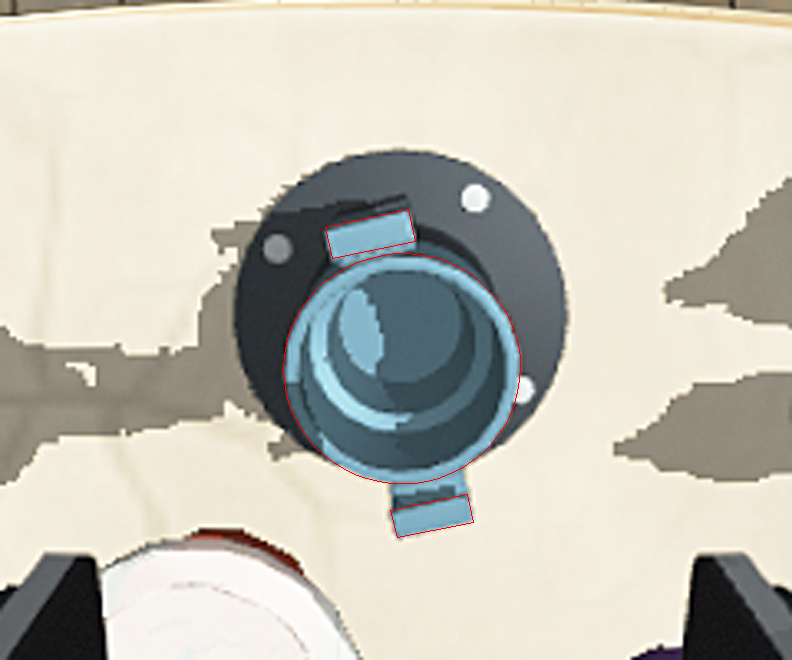

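View pics/p2.png

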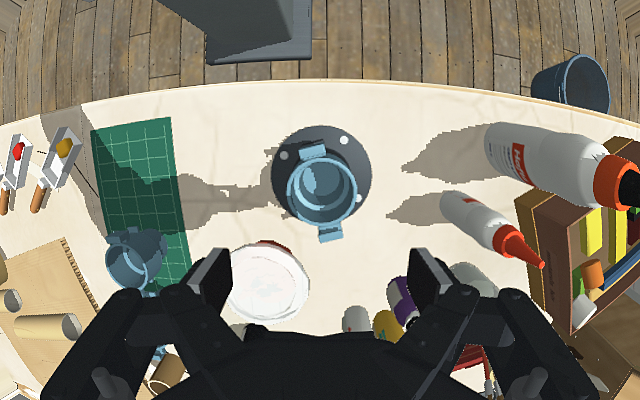

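```bash
cat > /tmp/d.py <<'E'
from h import *
grasp_pot(.010,'bot'); twist()
p=current_tcp_pos()
print('stop',movel([p[0],p[1],p[2]+.02],velocity=.05,stop_force=8),f(),current_tcp_pos())
place(2)
goto([.45,-.12,.30],D+[0,0,1.57])
ps=pose(); im=camera('wrist'); save(im,'p3'); np.save('p3.npy',np.concatenate(ps)); np.save('p3im.npy',im)
goto([.50,-.30,.26],D+[0,0,1.57])
ps=pose(); im=camera('wrist'); save(im,'s1'); np.save('s1.npy',np.concatenate(ps)); np.save('s1im.npy',im)
for l in ['scoop_blue','scoop_yellow','scoop_red']:
    for i,q in enumerate(trace(l,'wrist')[:2]):
        m=np.array(q['pixels']); np.save(f'm_s1_{l}_{i}.npy',m); print(l,i,round(q['confidence'],2),q['extent'],m.sum())
print(current_t())
E
python3 /tmp/d.py
```

```text
stop False [0.2 0.3 0. ]
w 0.065321610022924 [0.43396379 0.20645303 0.05174393] [-0.2  0.1  7.8] [-0.10638732  0.1790285   0.09578187]
1 33.6 [-0.2  0.4  1.8] [ 0.05 -0.05  0.11] 1.881
2 33.8 [-0.  -0.2  1.3] [ 0.05 -0.08  0.07] 1.984
3 34.1 [-0.6 -0.2  0.8] [ 0.02 -0.03  0.04] 2.088
4 34.4 [0.2 0.1 1.3] [ 0.02 -0.05  0.04] 2.193
5 34.6 [-0.5  0.5  1.7] [-0.04 -0.03  0.06] 2.298
6 34.9 [0.4 0.4 2.6] [ 0.07 -0.05  0.09] 2.402
7 35.1 [-0.6 -0.   2.8] [ 0.01 -0.06  0.12] 2.507
stop False [-0.1 -0.1 -1.5] [0.43405157 0.2065633  0.07206668]
lifted [ 0.5 -1.  -1.1] 0.06522244573526378
contact True [ 0.43194255 -0.03376328  0.04374003] [-1.4 -0.6  9.3]
rel 0.08489519211804356 [-0.   0.2 -0.4]
scoop_blue 0 0.59 [143.5, 70.5, 109.8, 86.7] 2796
scoop_yellow 0 0.73 [348.2, 57.5, 95.3, 98.1] 2537
scoop_yellow 1 0.5 [440.6, 71.9, 87.5, 201.9] 10195
scoop_red 0 0.64 [252.9, 49.6, 91.2, 113.1] 2840
scoop_red 1 0.35 [442.2, 70.5, 88.8, 202.4] 10008
42.9
```

View pics/p3.png

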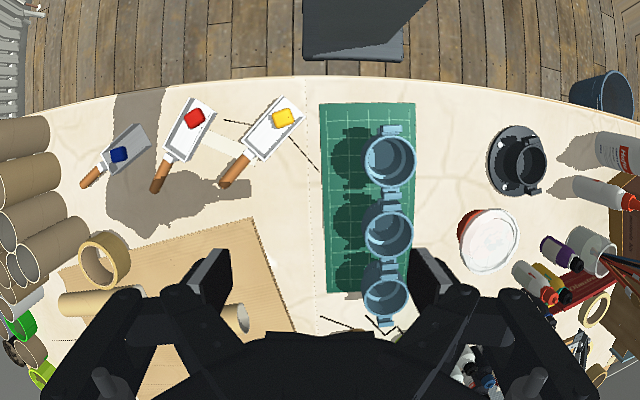

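View pics/s1.png

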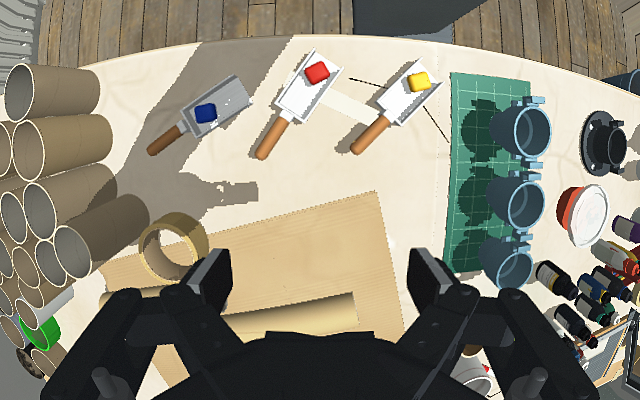

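All three pots stand on the mat. Now I'll fit each scoop's pose to its silhouette with a box model.

```bash
cat >> h.py <<'E'
from scipy.optimize import minimize
def box(x0,x1,y0,y1,z0,z1): return np.array([[a,b,c] for a in(x0,x1) for b in(y0,y1) for c in(z0,z1)],float)
TR=box(-.042,.042,-.022,.022,0,.022); HA=box(.047,.109,-.008,.008,.021,.039); NK=box(.042,.047,-.006,.006,.015,.033)
def sil(q,ps,s=4,z0=0.0):
    m=np.zeros((400*s,640*s),np.uint8); c,sn=np.cos(q[2]),np.sin(q[2])
    for B in(TR,HA,NK):
        X=np.c_[q[0]+c*B[:,0]-sn*B[:,1],q[1]+sn*B[:,0]+c*B[:,1],B[:,2]+z0]
        u=((proj(X,ps)+.5)*s).round().astype(np.int32); cv2.fillConvexPoly(m,cv2.convexHull(u),1)
    return m
def fit(mask,ps,q0,s=4):
    M=cv2.resize(mask.astype(np.uint8),None,fx=s,fy=s,interpolation=cv2.INTER_NEAREST)
    def cost(p):
        q=[p[0]/1000,p[1]/1000,p[2]/50]; m=sil(q,ps,s); i=(m&M).sum(); return 1-i/((m|M).sum()+1)
    p0=np.array([q0[0]*1000,q0[1]*1000,q0[2]*50]); best=None
    for k in range(3):
        sx=np.vstack([p0]+[p0+d for d in np.eye(3)*[[8],[8],[6]][0]]) if k==0 else np.vstack([p0]+[p0+d for d in np.eye(3)*4])
        r=minimize(cost,p0,method='Nelder-Mead',options=dict(initial_simplex=sx,xatol=.05,fatol=1e-4,maxiter=150)); p0=r.x
    return np.array([p0[0]/1000,p0[1]/1000,p0[2]/50]),1-r.fun
def overlay(im,ps,qs,n,crop,s):
    big=cv2.resize(im,None,fx=4,fy=4,interpolation=cv2.INTER_CUBIC)
    for q in qs:
        cs,_=cv2.findContours(sil(q,ps),cv2.RETR_EXTERNAL,cv2.CHAIN_APPROX_NONE); cv2.drawContours(big,cs,-1,(0,255,0),2)
    l,t,w,h=crop; big=big[4*t:4*(t+h),4*l:4*(l+w)]; save(cv2.resize(big,None,fx=s/4,fy=s/4,interpolation=cv2.INTER_AREA),n)
def init(mask,ps,hint=-.8):
    v,u=np.nonzero(mask); W=wfix(np.c_[u,v],.015,ps)[:,:2]; c=W.mean(0); return np.array([c[0]-.015*np.cos(hint),c[1]-.015*np.sin(hint),hint])
E
cat > /tmp/g.py <<'E'
from h import *
d=np.load('s1.npy'); ps=(d[:3],d[3:]); im=np.load('s1im.npy'); Q=[]
for l,h in [('blue',-.95),('yellow',-.78),('red',-.6)]:
    m=np.load(f'm_s1_scoop_{l}_0.npy'); q,i=fit(m,ps,init(m,ps,h)); print(l,np.round(q,4),np.degrees(q[2]),i); Q.append(q)
overlay(im,ps,Q,'ovs',(130,35,330,140),2.4)
E
time python3 /tmp/g.py
```

```text
blue [ 0.4124 -0.4304 -1.0478] -60.034178849401265 0.821307292366134
yellow [ 0.3951 -0.1833 -0.7715] -44.20128805863367 0.7654737572789325
red [ 0.3917 -0.3117 -0.6082] -34.84730625846359 0.8056435516654153
real	0m13.014s
user	0m8.049s
sys	0m3.170s
```

View pics/ovs.png

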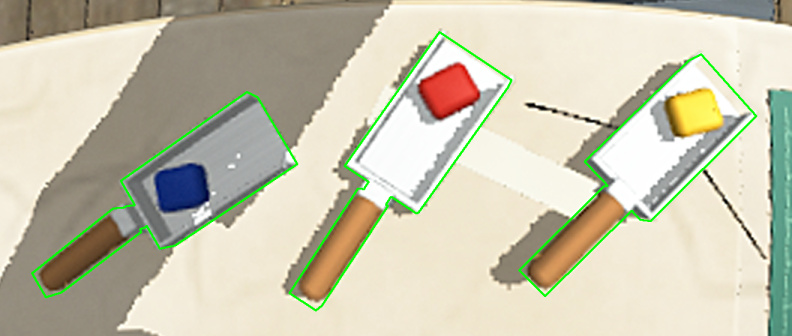

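The fits are good. Before gripping, I'll check IK over the pour motions.

```bash
cat >> h.py <<'E'
def toolpose(psi,th,lip,sg,g):
    "scoop heading psi, tilt th (spout down), lip point -> TCP pos,rpy. g: TCP in scoop frame"
    R=Ro.from_euler('z',psi)*Ro.from_euler('y',-th); O=np.array(lip)-R.apply([-.042,0,0])
    T=R*Ro.from_euler('z',sg*np.pi/2)*Ro.from_euler('x',np.pi)
    return O+R.apply(g), T.as_euler('xyz')
G0=np.array([.078,0,.011])
def lipat(i,psi,ins=.012,z=.086): return np.array([POTS[i][0]+ins*np.cos(psi),POTS[i][1]+ins*np.sin(psi),z])
E
cat > /tmp/k.py <<'E'
from h import *
lo=np.array([-3.06,-.37,-1.25,.18,-1.1,.23,-2.94]);hi=np.array([3.06,2.12,1.32,2.47,4.24,1.98,2.94])
Q={'blue':[.4124,-.4304,-1.0478],'yellow':[.3951,-.1833,-.7715],'red':[.3917,-.3117,-.6082]}
for n,q in Q.items():
    for sg in(1,-1):
        P=[q[0]+.078*np.cos(q[2]),q[1]+.078*np.sin(q[2]),.011]
        for z in(.011,.16):
            P[2]=z; J=inverse_kinematics(P,[np.pi,0,q[2]+sg*np.pi/2]); print(n,sg,z,None if J is None else np.round(J,2), None if J is None else np.round(np.minimum(J-lo,hi-J).min(),2))
for i in range(3):
    for psi in(-1.9,-1.527,-1.2,-.9,-.6):
        for sg in(1,-1):
            o=[]
            for th in(0,10,20,30,40):
                p,r=toolpose(psi,np.radians(th),lipat(i,psi),sg,G0); J=inverse_kinematics(p,r); o.append('None' if J is None else '%.2f'%np.minimum(J-lo,hi-J).min())
            print(i,psi,sg,o)
E
python3 /tmp/k.py
```

```text
blue 1 0.011 [ 0.43  1.05  0.68  1.6  -0.84  0.81  2.  ] 0.26
blue 1 0.16 [ 0.37  0.88  0.82  1.53 -0.71  1.05  1.9 ] 0.39
blue -1 0.011 [ 0.39  1.08  0.77  1.6  -0.94  0.87 -1.08] 0.16
blue -1 0.16 [ 0.26  1.03  1.14  1.54 -0.97  1.23 -1.05] 0.13
yellow 1 0.011 [ 0.16  0.85  0.42  2.06 -0.86  0.41  2.06] 0.18
yellow 1 0.16 [-0.05  0.65  0.75  1.99 -0.64  0.75  1.88] 0.46
yellow -1 0.011 [ 0.06  0.89  0.58  2.07 -1.06  0.52 -0.9 ] 0.04
yellow -1 0.16 [-0.23  0.83  1.14  2.   -0.95  0.98 -0.94] 0.15
red 1 0.011 [ 0.31  0.91  0.49  1.87 -0.78  0.56  2.29] 0.32
red 1 0.16 [ 0.19  0.72  0.71  1.81 -0.61  0.85  2.15] 0.49
red -1 0.011 [ 0.16  1.01  0.77  1.88 -1.07  0.74 -0.61] 0.03
red -1 0.16 [ 0.    0.92  1.14  1.81 -0.96  1.09 -0.67] 0.14
0 -1.9 1 ['0.11', '0.22', '0.09', '0.06', '0.05']
0 -1.9 -1 ['0.07', '0.02', '0.07', '0.23', '0.34']
0 -1.527 1 ['0.20', '0.27', '0.21', '0.08', '0.07']
0 -1.527 -1 ['0.12', '0.11', '0.11', '0.01', '0.19']
0 -1.2 1 ['0.28', '0.32', '0.32', '0.20', '0.16']
0 -1.2 -1 ['0.01', '0.00', '0.07', '0.05', '0.07']
0 -0.9 1 ['0.35', '0.36', '0.36', '0.19', '0.
[... 474 characters left out ...]
'0.34', '0.34', '0.19', '0.03', '0.19']
1 -0.9 -1 ['0.00', '0.15', '0.09', '0.01', '0.02']
1 -0.6 1 ['0.42', '0.37', '0.11', '0.19', '0.19']
1 -0.6 -1 ['0.01', '0.09', '0.15', '0.07', '0.19']
2 -1.9 1 ['0.03', '0.17', '0.11', '0.18', '0.18']
2 -1.9 -1 ['0.05', '0.07', '0.09', '0.29', '0.35']
2 -1.527 1 ['0.13', '0.20', '0.24', '0.05', '0.17']
2 -1.527 -1 ['0.09', '0.15', '0.01', '0.14', '0.24']
2 -1.2 1 ['0.23', '0.25', '0.11', '0.00', '0.13']
2 -1.2 -1 ['0.05', '0.00', '0.03', '0.10', '0.13']
2 -0.9 1 ['0.33', '0.22', '0.03', '0.17', '0.07']
2 -0.9 -1 ['0.09', '0.05', '0.03', '0.16', '0.07']
2 -0.6 1 ['0.40', '0.20', '0.06', '0.14', 'None']
2 -0.6 -1 ['0.11', '0.15', '0.04', '0.14', 'None']
```

```bash
cat >> h.py <<'E'
def pick(q,zl=.14):
    H=np.array([q[0]+.078*np.cos(q[2]),q[1]+.078*np.sin(q[2])]); r=D+[0,0,q[2]+np.pi/2]
    gripper_to(.045); goto([*H,zl],r)
    print('stop',movel([*H,.011],velocity=.1,stop_force=8),f())
    gripper_to(.0); print('w',current_gripper_width(),current_tcp_pos(),f())
    p,rr=pose(); print(rr)
    th=np.radians(-4); lip=np.array([q[0]-.042*np.cos(q[2]),q[1]-.042*np.sin(q[2]),.02])
    for z in (.02,.115):
        lip[2]=z; P,r=toolpose(q[2],th if z>.05 else 0,lip,1,G0); movel(P,r,velocity=.06 if z<.05 else .1)
    print('up',current_tcp_pos(),f(),current_gripper_width(),current_t())
E
cat > /tmp/d.py <<'E'
from h import *
q=[.3951,-.1833,-.7715]; pick(q)
im=camera('wrist'); save(im,'y1')
E
python3 /tmp/d.py
```

```text
stop False [ 0.4 -0.6 -0.3]
w 0.015141861656603093 [ 0.45137236 -0.23776818  0.01141676] [0.3 0.9 3.6]
[ 3.14084878e+00 -3.98433455e-04  7.99422047e-01]
up [ 0.45090679 -0.23760803  0.11705589] [ 0.3  0.  -1.3] 0.015210792846493468 47.3167
```

View pics/y1.png

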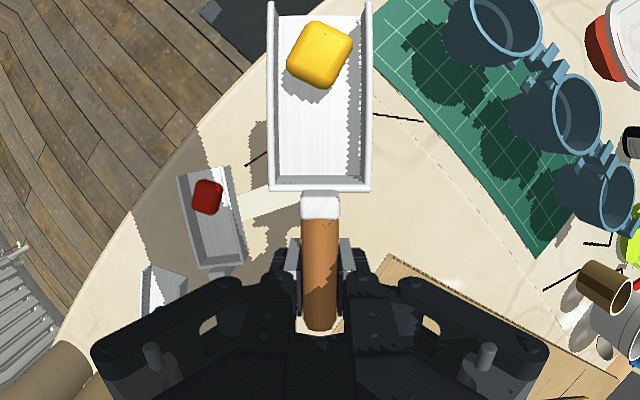

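The scoop is held level and straight, with the stone at (320,54). Moving it to hover by the far pot.

```bash
cat >> h.py <<'E'
def lipdraw(im,ps,th,psi,lip,i,n):
    R=Ro.from_euler('z',psi)*Ro.from_euler('y',-th)
    X=np.array(lip)+R.apply(np.array([[0,-.022,0],[0,.022,0],[0,.022,.022],[0,-.022,.022]]))
    im=im.copy(); a=np.linspace(0,6.28,50)
    for Y,c in((X,(255,0,255)),(np.c_[POTS[i][0]+.033*np.cos(a),POTS[i][1]+.033*np.sin(a),0*a+.079],(255,0,0))):
        cv2.polylines(im,[proj(Y,ps).round().astype(np.int32)],True,c,1)
    save(im,n)
def hover(i,psi,n,z=.115,th=np.radians(-4)):
    lip=lipat(i,psi,.03,z); P,r=toolpose(psi,th,lip,1,G0); movel(P,r,velocity=.12)
    ps=pose(); im=camera('wrist'); lipdraw(im,ps,th,psi,lip,i,n); print(ps,f(),current_t())
E
cat > /tmp/d.py <<'E'
from h import *
hover(0,-1.4,'y2')
E
python3 /tmp/d.py
```

```text
(array([ 0.64810563, -0.17461254,  0.11765682]), array([-3.07172076e+00,  3.64301024e-04,  1.70226474e-01])) [ 0.5  0.7 -1.7] 49.2917
```

View pics/y2.png

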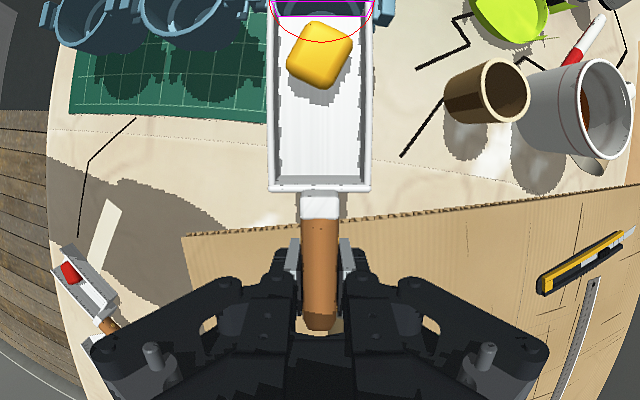

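The predicted lip and pot lines match the picture. Now lower and tip slowly.

```bash
cat >> h.py <<'E'
def pour(i,psi,n,ins=.012,z=.087,maxth=30,color=None):
    lip=lipat(i,psi,ins,z); P,r=toolpose(psi,np.radians(-4),lip,1,G0); movel(P,r,velocity=.08); print('at lip',f())
    gone=False
    for th in [4]+list(range(8,maxth+1,2)):
        P,r=toolpose(psi,np.radians(th),lip,1,G0); 
        try: movel(P,r,velocity=.03)
        except MotionError as e: print('ME',th,e); break
        hold(.15 if th>10 else 0.02)
        if th>=12:
            im=camera('wrist'); k=stonepix(im,color); print(th,k,f(),round(current_t(),1))
            if k<150: gone=True; break
    hold(.3); im=camera('wrist'); save(im,n); print('end',stonepix(im,color)); return gone,th
def stonepix(im,color):
    h=cv2.cvtColor(np.ascontiguousarray(im[0:200,265:375]),cv2.COLOR_RGB2HSV); H,S,V=h[...,0].astype(int),h[...,1],h[...,2]
    c={'yellow':abs(H-25)<7,'red':(H<6)|(H>174),'blue':abs(H-115)<12}[color]
    return int((c&(S>170)&(V>60)).sum())
E
cat > /tmp/d.py <<'E'
from h import *
im=camera('wrist'); print('now',stonepix(im,'yellow'))
print(pour(0,-1.4,'y3',color='yellow'))
E
python3 /tmp/d.py
```

```text
now 2797
at lip [ 0.4 -0.1 -1.6]
12 3004 [ 0.5 -0.4 -1.6] 51.9
14 3009 [ 0.6 -0.1 -0.7] 52.4
16 3017 [ 0.   0.  -1.7] 52.9
18 3016 [-0.   0.1 -1.2] 53.4
20 3006 [-0.2 -0.7 -1.4] 53.9
22 3013 [ 0.8  0.4 -2.2] 54.3
24 740 [-0.6 -0.2 -1.2] 54.8
26 0 [ 1.1  0.  -1. ] 55.3
end 0
(True, 26)
```

View pics/y3.png

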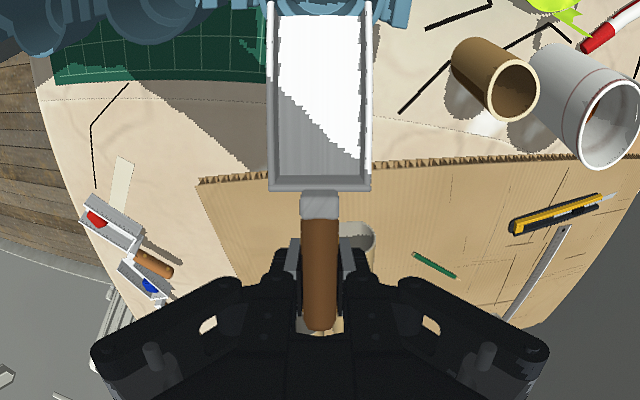

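The trough is empty. I'll level the scoop, lay it back, and check the pot.

```bash
cat >> h.py <<'E'
def layback(i,psi,th,q,ret=.22):
    for t,ins,z in((th,.03,.12),(0,.06,.13)):
        P,r=toolpose(psi,np.radians(t),lipat(i,psi,ins,z),1,G0); movel(P,r,velocity=.1)
    for z,v in((.12,.2),(.015,.12)):
        P,r=toolpose(q[2],0,[q[0]-.042*np.cos(q[2]),q[1]-.042*np.sin(q[2]),z],1,G0); movel(P,r,velocity=v)
    P,r=toolpose(q[2],0,[q[0]-.042*np.cos(q[2]),q[1]-.042*np.sin(q[2]),-.003],1,G0)
    print('touch',movel(P,r,velocity=.02,stop_force=3),current_tcp_pos(),f())
    gripper_to(.045); p=current_tcp_pos(); movel([p[0],p[1],ret],velocity=.2); print(f(),current_t())
E
cat > /tmp/d.py <<'E'
from h import *
layback(0,-1.4,26,[.3951,-.1833,-.7715])
goto([.50,-.22,.30],D+[0,0,1.57])
ps=pose(); im=camera('wrist'); save(im,'s2'); np.save('s2.npy',np.concatenate(ps)); np.save('s2im.npy',im)
for l in ['scoop_blue','scoop_yellow','scoop_red']:
    for i,q in enumerate(trace(l,'wrist')[:2]):
        m=np.array(q['pixels']); np.save(f'm_s2_{l}_{i}.npy',m); print(l,i,round(q['confidence'],2),q['extent'],m.sum())
print(current_t())
E
python3 /tmp/d.py
```

```text
touch True [ 0.45106009 -0.2377431   0.0112295 ] [-0.9  0.4  6.9]
[ 0.8  0.4 -1. ] 61.475
scoop_blue 0 0.82 [118.1, 86.2, 91.8, 70.6] 1996
scoop_yellow 0 0.73 [288.5, 57.6, 91.0, 97.8] 2489
scoop_red 0 0.95 [202.0, 56.9, 81.3, 102.7] 2318
scoop_red 1 0.46 [605.8, 153.2, 34.0, 27.5] 785
62.2
```

View pics/s2.png

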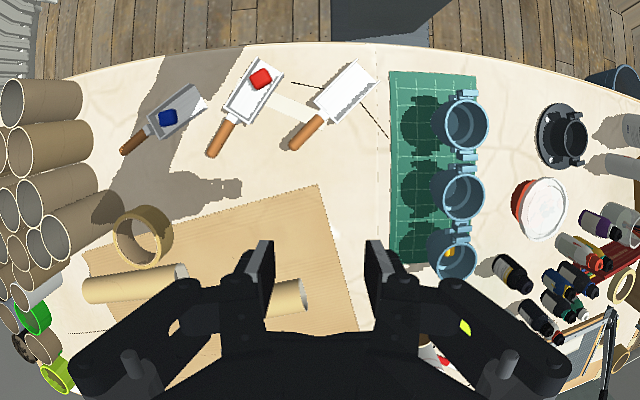

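The yellow stone is visible in the far pot at (447,252) and its scoop lies flat. Next: red into the middle pot.

```bash
cat > /tmp/g.py <<'E'
from h import *
d=np.load('s2.npy'); ps=(d[:3],d[3:]); m=np.load('m_s2_scoop_red_0.npy'); q,i=fit(m,ps,init(m,ps,-.6)); print(q,i)
assert i>.75 and np.linalg.norm(q[:2]-[.3917,-.3117])<.006
q=(q+np.array([.3917,-.3117,-.6082]))/2; np.save('qred.npy',q)
pick(q); hover(1,-1.4,'r2')
E
python3 /tmp/g.py
```

```text
[ 0.3912548  -0.31159195 -0.60404826] 0.8071168531344344
stop False [0.5 0.2 0.4]
w 0.015095079649606245 [ 0.45589439 -0.35609349  0.01146821] [0.4 0.3 3.7]
[ 3.14097406e+00 -3.19702322e-04  9.64840060e-01]
up [ 0.45557241 -0.35583155  0.11697666] [-0.1  0.6 -1.9] 0.015199980891971783 66.5917
(array([ 0.55231713, -0.17891168,  0.11771419]), array([-3.07213436e+00,  3.95673916e-05,  1.70028426e-01])) [-0.5  0.4 -0.9] 68.4833
```

View pics/r2.png

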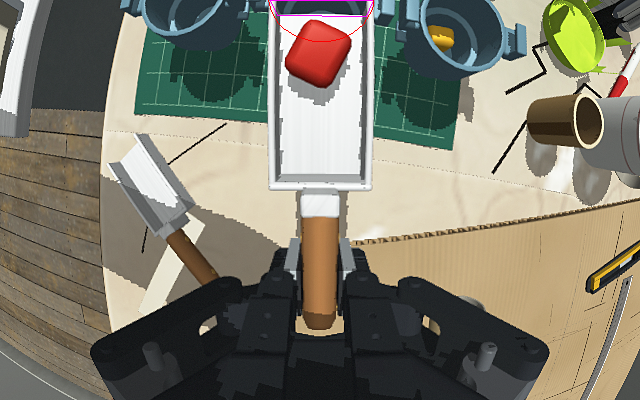

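The red stone is in the trough at (318,54), with the lip lined up on the middle pot. Pouring.

```bash
cat > /tmp/d.py <<'E'
from h import *
im=camera('wrist'); print('now',stonepix(im,'red'))
g,th=pour(1,-1.4,'r3',color='red'); print(g,th)
if g:
    layback(1,-1.4,th,np.load('qred.npy'))
    goto([.48,-.25,.30],D+[0,0,1.57])
    ps=pose(); im=camera('wrist'); save(im,'s3'); np.save('s3.npy',np.concatenate(ps))
    for l in ['scoop_blue']:
        for i,q in enumerate(trace(l,'wrist')[:2]):
            m=np.array(q['pixels']); np.save(f'm_s3_{l}_{i}.npy',m); print(l,i,round(q['confidence'],2),q['extent'],m.sum())
print(current_t())
E
python3 /tmp/d.py
```

```text
now 2929
at lip [-0.3 -0.7 -0.2]
12 2997 [-0.3  0.5 -1.6] 71.1
14 2994 [-1.3  0.1 -2.2] 71.6
16 2992 [ 0.3  0.7 -1.4] 72.1
18 2995 [-0.2 -0.4 -2.3] 72.5
20 2997 [-0.2 -1.2 -1.6] 73.0
22 2996 [-0.2 -0.8 -1.5] 73.5
24 2120 [ 0.  -0.4 -1. ] 74.0
26 0 [-0.5  0.1 -1. ] 74.5
end 0
True 26
touch True [ 0.45566836 -0.35609205  0.01131114] [-0.6  0.9  6.2]
[-0.4 -0.3 -0.7] 80.55
81.25
```

View pics/s3.png

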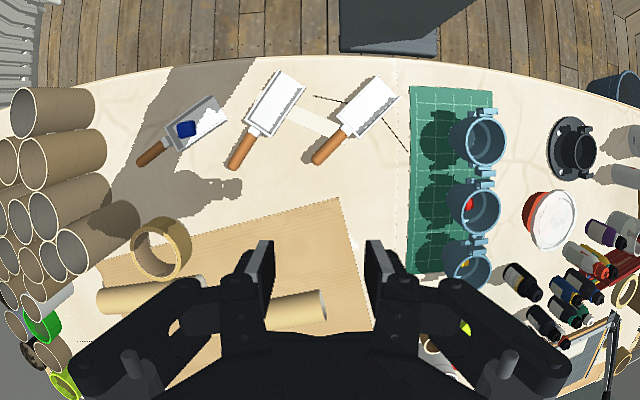

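The red stone is visible in the middle pot at (468,204). The blue trace missed this frame, so I'll fit the frame before and check it against s3.

```bash
cat > /tmp/g.py <<'E'
from h import *
d=np.load('s2.npy'); ps=(d[:3],d[3:]); m=np.load('m_s2_scoop_blue_0.npy'); q,i=fit(m,ps,init(m,ps,-1.05)); print(q,i)
q=(q+np.array([.4124,-.4304,-1.0478]))/2; np.save('qblue.npy',q); print(q)
d=np.load('s3.npy'); ps=(d[:3],d[3:]); im=cv2.imread('pics/s3.png')[:,:,::-1]
overlay(im,ps,[q],'ovb',(110,70,160,110),4)
for th in(0,20,24,26,28,30):
    for psi in (-1.4,-1.5,-1.6):
        P,r=toolpose(psi,np.radians(th),lipat(2,psi),1,G0); J=inverse_kinematics(P,r); print(th,psi,None if J is None else np.round(J,2))
E
python3 /tmp/g.py
```

```text
[ 0.41252212 -0.43136852 -1.05615676] 0.8096412439644878
[ 0.41246106 -0.43088426 -1.05197838]
0 -1.4 [-0.2   0.75  0.76  2.11 -0.9   0.65  1.37]
0 -1.5 [-0.2   0.75  0.78  2.14 -0.93  0.64  1.32]
0 -1.6 [-0.21  0.75  0.8   2.17 -0.97  0.64  1.28]
20 -1.4 [-0.59  0.76  0.97  2.22 -0.78  0.4   1.07]
20 -1.5 [-0.61  0.78  1.01  2.23 -0.77  0.44  0.98]
20 -1.6 [-0.63  0.8   1.05  2.23 -0.76  0.48  0.89]
24 -1.4 [-0.68  0.79  1.03  2.24 -0.76  0.37  1.01]
24 -1.5 [-0.7   0.81  1.07  2.24 -0.74  0.43  0.91]
24 -1.6 [-0.71  0.83  1.1   2.23 -0.72  0.48  0.81]
26 -1.4 [-0.72  0.8   1.06  2.25 -0.75  0.36  0.98]
26 -1.5 [-0.74  0.83  1.1   2.24 -0.73  0.42  0.88]
26 -1.6 [-0.75  0.86  1.13  2.23 -0.7   0.48  0.77]
28 -1.4 [-0.77  0.83  1.09  2.25 -0.75  0.36  0.96]
28 -1.5 [-0.78  0.85  1.13  2.24 -0.71  0.42  0.84]
28 -1.6 [-0.79  0.88  1.15  2.23 -0.68  0.48  0.73]
30 -1.4 [-0.81  0.85  1.12  2.26 -0.75  0.36  0.94]
30 -1.5 [-0.82  0.88  1.15  2.24 -0.7   0.42  0.81]
30 -1.6 [-0.82  0.91  1.18  2.23 -0.67  0.49  0.71]
```

View pics/ovb.png

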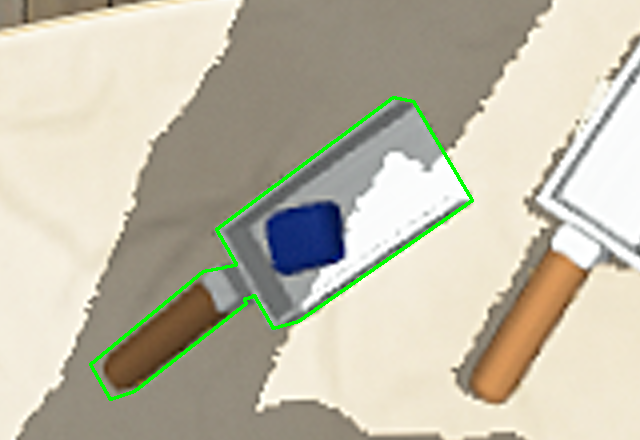

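The blue fit matches and the IK works for the near pot. Picking up the blue scoop.

```bash
cat > /tmp/g.py <<'E'
from h import *
pick(np.load('qblue.npy')); hover(2,-1.5,'b2')
im=camera('wrist'); print('now',stonepix(im,'blue'))
E
python3 /tmp/g.py
```

```text
stop False [ 0.5  0.1 -0.1]
w 0.015000438372702481 [ 0.45146671 -0.49873624  0.01157607] [-0.3  0.6  3.8]
[ 3.14099022e+00 -4.58312935e-04  5.19007083e-01]
up [ 0.45115688 -0.49839906  0.11679738] [ 0.1 -0.5 -2. ] 0.015113174731485523 85.9167
(array([ 0.44264175, -0.18455165,  0.11764589]), array([-3.07216975e+00, -9.57490722e-05,  7.02990449e-02])) [ 0.8 -0.2 -2. ] 88.7417
now 3021
```

View pics/b2.png

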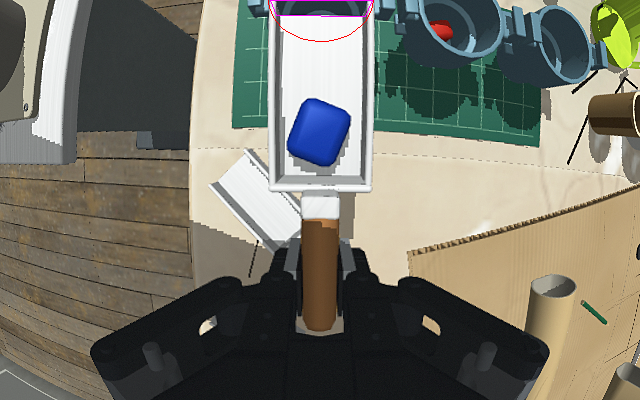

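```bash
cat > /tmp/d.py <<'E'
from h import *
g,th=pour(2,-1.5,'b3',ins=.013,color='blue'); print(g,th)
if g:
    layback(2,-1.5,th,np.load('qblue.npy'))
    for n,P in (('s4',[.48,-.25,.30]),('s5',[.49,-.02,.30])):
        goto(P,D+[0,0,1.57]); im=camera('wrist'); save(im,n)
print(current_t())
E
python3 /tmp/d.py
```

```text
at lip [ 0.6 -0.4 -0.8]
12 3019 [ 0.  -0.4 -1.2] 91.3
14 3019 [-0.4 -0.2 -1.3] 91.8
16 3020 [-0.2  0.4 -0.9] 92.3
18 3017 [-0.3 -0.5 -2.5] 92.8
20 3022 [-0.2  0.2 -1.5] 93.3
22 3032 [-0.4 -1.2 -2. ] 93.8
24 3044 [-0.1 -0.1 -1.2] 94.3
26 2619 [ 0.7  0.3 -2.3] 94.8
28 0 [ 0.7  0.5 -1.2] 95.3
end 0
True 28
touch True [ 0.45114918 -0.49858444  0.01144465] [-0.1  0.6  5.6]
[-0.1  0.6 -0.7] 101.85
103.8917
```

View pics/s4.png

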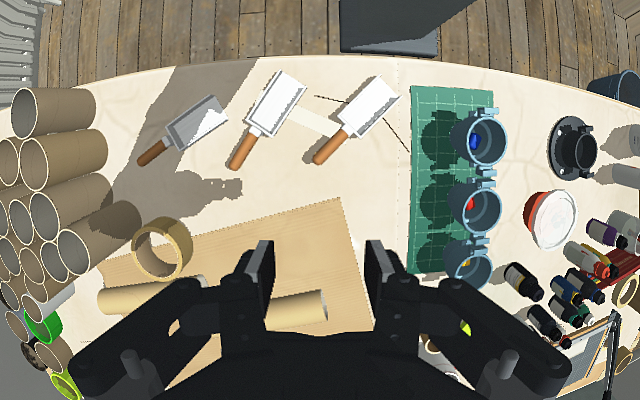

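View pics/s5.png

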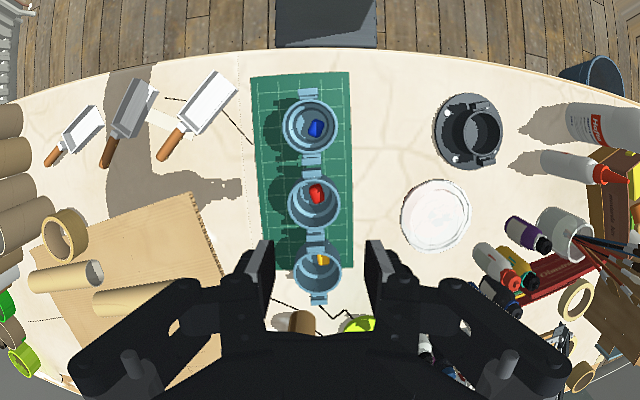

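Each pot holds one stone: blue at (316,128), red at (316,193) and yellow at (322,260). All the scoops lie flat and empty, the bottles stand, and the arm is clear, so I'm handing in.

```bash
python3 -c "
from h import *
hold(.5); print(f()); sign_off(); print(current_t())"
```

```text
[ 1.5 -0.2  0.3]
the job is handed in; nothing more can be done
the job is handed in; nothing more can be done
```

The job is finished and handed in at about 104 s of the 210 s allowed; `sign_off()` gives no verdict. Each scoop held one stone, so I twisted all three pots off the stack and stood them on the mat. I then tipped yellow into the far pot (`pot_top`), red into the middle one and blue into the near one (`pot_bottom`), and laid each scoop back on the bench.

**Last checks:** the final wrist pictures show one stone of one colour in each pot. All three pots are upright on the mat, the scoops are flat and empty, and both bottles are standing. The arm was clear of everything, with wrist force about 1.5 N.

**What differed from expectation:**
- The stones slid at about 22 to 28 degrees of tilt, later than the stated 12 to 18.
- The blue scoop was knocked aside early on, so I measured it again before gripping it.
- The trace missed the blue scoop once, so I used its earlier fits, which matched an overlay on the newest picture.
- The red stone looks as if it leans inside its pot. I judged it well below the rim by eye and did not measure its height.

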